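Fit the three-hole wheel on the toy truck's peg hub

TASK

The wooden toy truck lying on its side is missing a wheel. Take the loose wheel that has three peg holes, square block upwards, slide it over the bare axle, turn it lightly until the three pegs find their holes, and press it gently fully home against the hub, then let go. The pegs are soft wood, so never force the wheel; leave the other loose wheel, the glue bottle and the cup where they are.

Things in the scene. Friction and masses are not known exactly. Their poses are not given: they have to be found in the camera images.
- wheel_center (a point): Loose wooden wheel to fit, lying block up. Point on its axis, 26 mm above its underside; z up, x and y square to its block. Rim 124 mm across, 24 mm high, 12 mm wide; in it a 80 mm square web, 22 mm thick. A 22.6 mm bore on the axis and three 12.6 mm peg holes on a 28 mm radius, at 90, 210, 330 degrees from x (counter-clockwise from above), all right through. About 0.2 kg.
- wheel_block (a point): Centre of the square block on the loose wheel's web: 34 x 34 mm, 30 mm high, its top 15 mm above this point and 52 mm above the wheel's underside, axes as the wheel's. The place to grip, across flat sides. The bore (23 mm here) goes through it.
- plain_center (a point): The other loose wheel, same shape and size but with the central bore only and no peg holes: not to be used or moved. Point on its axis, 26 mm above its underside.
- hub_face (a point): Centre of the bare hub's flat face (80 mm across, 102 mm above the table) on the truck; z up along the axle, +y towards the fitted wheel 190 mm away. The truck (350 mm long) is held fast. The hub turns stiffly (0.3 N m). THE PEGS' ANGLE IS NOT GIVEN by any pose, it may be any: find it by eye or by feel. Home, the wheel's underside lies on this face. Over 40 N from wheel to hub damages it.
- axle_tip (a point): Top of the hub's central axle, a round post 20 mm thick that rises 38 mm from the hub face, the last 8 mm tapered.
- peg_height (a point): On the axle, level with the tops of the hub's three pegs: 10 mm thick, 16 mm high above the face, tips tapered, on a 28 mm radius, 120 degrees apart. A wheel out of step rests on them, its underside 16 mm above the face; turned lightly (under 5 N of push, or the hub may turn along) it drops within 120 degrees, once the holes meet the pegs.
- ring_height (a point): On the axle, level with the starting top of the black spacer ring round it (33 mm across), 6 mm above the hub face. A wheel whose holes have met the pegs comes to rest on the ring, which a steady push of 5 to 7 N moves down flush with the face; it stays down.
- glue_center (a point): White glue bottle, 52 mm across, 120 mm high, standing; point at its centre. Leave alone.
- pot_center (a point): White ceramic cup, 76 mm across, 90 mm high; point at its centre. Leave alone.

How it is judged:
At the end, for the whole second after the job is handed in: The three-hole wheel is on the bare hub, block up, centred within 4 mm of the axle, its underside within 2.5 mm of the hub face and level within 0.06 rad, let go; the plain wheel, glue bottle and cup are within 30 mm of where they stood (horizontal distance between wheel_center and hub_face below 0.004 m and z of wheel_center in the frame of hub_face between 0.023 and 0.0285 m and angle between the z axis of wheel_center and the z axis of hub_face, either way round below 0.06 rad and angle between wheel_center's own z axis and vertical below 0.06 rad and distance of each of plain_center, glue_center, pot_center from where it was at the start of the episode below 0.03 m); the robot touches nothing.
It fails at once if the wheel is forced against the truck or its pegs with more than 40 N (contact force between wheel and truck above 40 N).
It fails at once if the plain wheel, the glue bottle or the cup is moved by more than 30 mm (distance of any of plain_center, glue_center, pot_center from where it was at the start of the episode above 0.03 m).
It also fails if it takes over 48 s, if anything falls off the work surface, if the arm or the gripper's body presses on something with over 40 N, if the wrist force passes 120 N, or if a joint passes its speed limit or range.

ROBOT

A 6-joint arm with a two-finger parallel gripper is mounted at the origin on the work surface. World frame = base frame: x ahead of the robot, y to its left, z up, the work surface at z = 0. Lengths are in m, angles in rad, forces in N, time in s.
With the tool pointing down it reaches from about 0.35 to 0.775 m from the base axis. Payload 7.3 kg.
Tool frame: the origin (TCP) lies at the very end of the fingers, on their centre line; the grasp point (between the pads) lies 19 mm behind it (pinch_z is the distance from the TCP to the grasp point, in m); z points along the fingers, y is the line along which they close (so a half turn about z gives the same grasp; the last joint's range is limited). The gripper opens to 92 mm and grips with 3 to 60 N. Pads are 19 mm wide; open, the fingers measure 130 mm over their backs; the gripper's body (75 mm by 190 mm) begins 47 mm behind the grasp point.
Start: joints at [-1.452, 0.342, 1.524, -0, 1.275, -0.146], TCP at [0.137, -0.507, 0.227] pointing down, gripper open.
Joint ranges: [-2.53, 2.53], [-0.77, 2.02], [0.04, 2.7], [-1, 4.14], [0.28, 2.66], [-3.11, 3.11]. Speed limits (rad/s): [2.57, 2.57, 3.14, 3.14, 3.14, 3.14].

INTERFACE

Orientations are given as [roll, pitch, yaw] about the fixed x, y, z axes, in that order (R = Rz(yaw) Ry(pitch) Rx(roll)).
In Python, from cell import * gives the robot as it stands.
- The arm moves only by the tool arm_command, never from a script. Its arguments are lists of equal length, an entry for each row: "fingers": the gripper command: -1 is fully open, 1 is shut, values between are in proportion; "travel": the shift along the tool's x, y, z in m, a list of three; "dr": the turn, a rotation vector about the tool's x, y, z in degrees, a list of three. In form: {"fingers": [fingers, ...], "travel": [[x, y, z], ...], "dr": [[wx, wy, wz], ...]}. A call has 1 to 8 rows; each row is the pose to reach, as a shift and turn from the pose commanded when the call began, along the tool's axes at that moment; what a row does not reach only later rows make up. A row lasts 1/12 s, in which the tool goes at most 41.7 mm and 7.16 degrees, less where a joint would pass 70% of its speed; a pose out of reach is approached as far as the arm can. A call with a gripper value outside its range is refused whole. The fingers move at their own pace and stop on an object; "squeeze" is the grip in N (left out, the last holds). Time passes only in rows, so rows that repeat a pose let the fingers close. It gives the time, the measured TCP pose, the force, the opening and the grip force at its end, in the units of the state.
- observe(): the state, without advancing time (a new reading comes with each control period).
- read_camera(name): name is "scene" or "top"; returns a dict with "color" (384x512x3 uint8, blue, green, red), "z_map" (384x512 float32, m along the optical axis (not along the pixel's ray), 0 where there is no reading), "fx", "fy", "cx", "cy" (pixels), "R" (3x3) and "t" (3): a world point X has camera coordinates R X + t. Camera axes: x right, y down, z forward; pixel columns grow to the right and rows downward; lengths in m; the calibration is good to about 2 mm. A picture is of the moment at which its call begins.
- hand_in(): hands the job in; it is judged then, once.
The state is a dict: "time": time; "qpos": joint angles; "qvel": joint speeds; "joint_efforts": joint torques, N m; "tool_pos": TCP position; "tool_rot": TCP orientation; "contact_force": force on the tool from outside, world axes, zero at the start; "torque": the same for the moment, N m; "opening": finger opening in m; "grip_force": force on a finger pad.
Only numpy, scipy, OpenCV 4.12 (cv2) and the standard library are available. Lean on these libraries where they do the work, as an engineer would, in place of code of your own. Each camera call takes 0.05 s, during which the arm holds its last target. There are 200 camera calls.

## Working session

There is one attempt and no reset: what is moved stays moved. The work goes in short steps, Python scripts to look and compute and a tool call to move; the robot and the scene stay as the last step left them, time stands still between calls to the robot, and variables do not carry over. Pictures are saved under pics/ and viewed, at most 10 in all, crops included, and the job is handed in when it is done.

Besides the shell and the picture viewer there is one more tool, called after ">>>" as a command line: name --argument value ..., lists and objects as JSON in quotes. arm_command: Moves the arm, as the interface text tells. Its arguments: {"type":"object","properties":{"fingers":{"type":"array","items":{"type":"number"}},"travel":{"type":"array","items":{"type":"array","items":{"type":"number"}}},"dr":{"type":"array","items":{"type":"array","items":{"type":"number"}}},"squeeze":{"type":"number"}},"required":["fingers","travel","dr"]}

```bash
mkdir -p pics; ls; python3 - <<'E'
from cell import *
import cv2,numpy as np,pickle
d={n:read_camera(n) for n in("scene","top")}
pickle.dump(d,open('d0.pkl','wb'))
for n in d:
    cv2.imwrite(f'pics/{n}0.png',cv2.resize(d[n]['color'],(768,576),interpolation=cv2.INTER_CUBIC))
    print(n,d[n]['fx'],d[n]['cx'],d[n]['cy'],d[n]['R'],d[n]['t'])
print(observe())
E
```

```text
pics
scene 394.7551542288987 254.35297583213512 195.38030246699387 [[-3.61070752e-01  9.32538378e-01 -2.91265969e-04]
 [ 6.84246998e-01  2.64722254e-01 -6.79505830e-01]
 [-6.33588161e-01 -2.45548979e-01 -7.33670050e-01]] [ 0.31975111 -0.30802937  1.26751272]
top 435.59600508886695 251.2122117839045 192.67725738743664 [[-2.97668583e-03 -9.99994880e-01 -1.17476085e-03]
 [-9.97458768e-01  3.05275726e-03 -7.11806593e-02]
 [ 7.11838811e-02  9.59893053e-04 -9.97462748e-01]] [-0.10101699  0.62504771  1.03506869]
{'time': 0.1, 'qpos': array([-1.45197030e+00,  3.42652383e-01,  1.52488272e+00,  1.53733522e-05,
        1.27537713e+00, -1.46009196e-01]), 'qvel': array([ 0.00036224, -0.00134227, -0.00159177, -0.0007188 ,  0.00069184,
        0.00076801]), 'joint_efforts': array([ 4.04111879e-04, -4.32005095e+01, -2.44693315e+01,  7.19221216e-02,
        5.26156963e-02, -4.45840988e-05]), 'tool_pos': array([ 0.13739984, -0.50635178,  0.22612833]), 'tool_rot': array([-3.14028926e+00, -2.06531464e-04,  2.64830607e-01]), 'contact_force': array([ 0.83572131, -0.25584048,  0.29882707]), 'torque': array([ 0.04887793,  0.0148932 , -0.01947171]), 'grip_force': 0.0, 'opening': 0.09188887910203168}
```

View pics/top0.png

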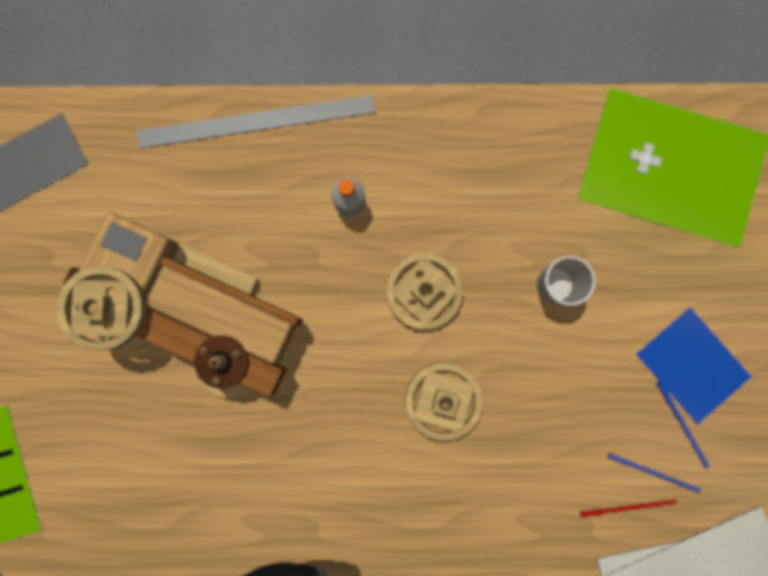

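View pics/scene0.png

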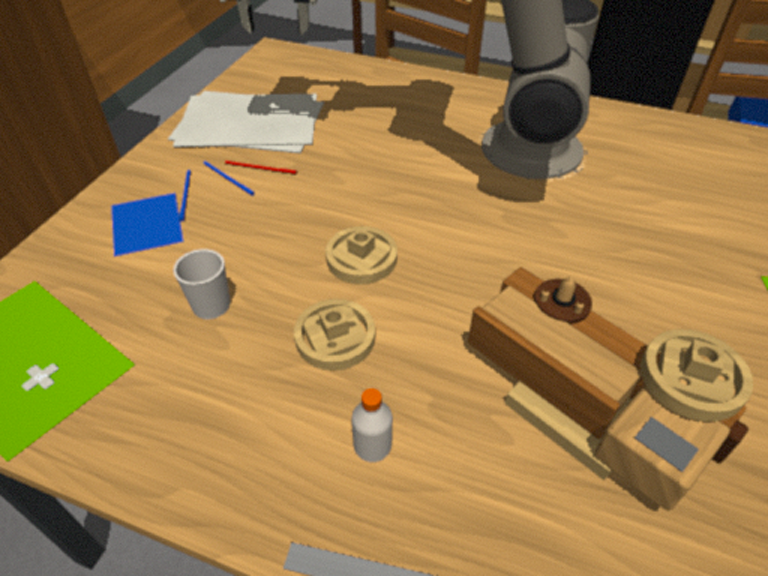

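The three-hole wheel is the one at top (425,291): holes are visible there, while the one at (445,402) is plain. The bare hub is at (220,362), with pegs around it. Next I'll make enlarged crops of both.

```bash
python3 - <<'E'
import cv2,numpy as np,pickle
d=pickle.load(open('d0.pkl','rb'))
c=d['top']['color']
def cr(c,u,v,h,s): return cv2.resize(c[v-h:v+h,u-h:u+h],None,fx=s,fy=s,interpolation=cv2.INTER_CUBIC)
a=cr(c,283,194,28,7); b=cr(c,147,241,28,7)
s=d['scene']['color']
e=cr(s,224,222,28,7);f=cr(s,375,198,28,7)
im=np.hstack([a,b]);print(im.shape)
cv2.imwrite('pics/crop1.png',im)
# geometry by depth
for n,(u,v) in {'wheel':(283,194),'hub':(147,241)}.items():
    z=d['top']['z_map']; D=d['top']
    vv,uu=np.mgrid[v-32:v+33,u-32:u+33]
    Z=z[vv,uu]
    P=np.stack([(uu-D['cx'])/D['fx']*Z,(vv-D['cy'])/D['fy']*Z,Z],-1).reshape(-1,3)
    W=(P-D['t'])@D['R']
    np.save(n+'.npy',W)
    h=np.histogram(W[:,2],bins=np.arange(0,.16,.004)); print(n,[(round(x,3),k) for k,x in zip(*h) if k])
    if n=='wheel':
        m=(W[:,2]>.016)&(W[:,2]<.03); print('rim+web',cv2.minEnclosingCircle((W[m,:2]*1000).astype(np.float32)))
        m=(W[:,2]>.045); q=(W[m,:2]*1000).astype(np.float32); print('block',cv2.minAreaRect(q),m.sum(),q.mean(0),W[m,2].mean())
    else:
        m=(W[:,2]>.095)&(W[:,2]<.107); q=(W[m,:2]*1000).astype(np.float32);print('face',cv2.minEnclosingCircle(q),q.mean(0),np.median(W[m,2]))
        m=(W[:,2]>.109)&(W[:,2]<.122); print('pegs',np.round(W[m]*1000))
        m=(W[:,2]>.125); print('axle',np.round(W[m]*1000))
E
```

```text
(392, 784, 3)
wheel [(np.float64(0.0), np.int64(1439)), (np.float64(0.004), np.int64(136)), (np.float64(0.008), np.int64(16)), (np.float64(0.012), np.int64(19)), (np.float64(0.016), np.int64(99)), (np.float64(0.02), np.int64(799)), (np.float64(0.024), np.int64(581)), (np.float64(0.028), np.int64(31)), (np.float64(0.032), np.int64(4)), (np.float64(0.036), np.int64(1)), (np.float64(0.04), np.int64(6)), (np.float64(0.044), np.int64(4)), (np.float64(0.048), np.int64(53)), (np.float64(0.052), np.int64(78)), (np.float64(0.056), np.int64(5))]
rim+web ((622.856689453125, -179.9366912841797), 61.86909484863281)
block ((591.5445556640625, -147.99183654785156), (33.31667709350586, 121.81534576416016), 45.09572219848633) 161 [ 613.12756 -169.64659] 0.18603678396814544
hub [(np.float64(0.0), np.int64(642)), (np.float64(0.004), np.int64(39)), (np.float64(0.016), np.int64(6)), (np.float64(0.02), np.int64(78)), (np.float64(0.024), np.int64(101)), (np.float64(0.028), np.int64(10)), (np.float64(0.068), np.int64(3)), (np.float64(0.072), np.int64(8)), (np.float64(0.076), np.int64(10)), (np.float64(0.08)
[... 2690 characters left out ...]
 139.]
 [ 513.  125.  138.]
 [ 513.  124.  135.]
 [ 513.  122.  135.]
 [ 513.  119.  135.]
 [ 513.  119.  127.]
 [ 511.  136.  138.]
 [ 511.  125.  139.]
 [ 511.  124.  135.]
 [ 511.  121.  136.]
 [ 511.  120.  131.]
 [ 509.  137.  133.]
 [ 509.  134.  138.]
 [ 509.  127.  140.]
 [ 509.  126.  135.]
 [ 509.  124.  134.]
 [ 509.  122.  135.]
 [ 509.  121.  126.]
 [ 507.  137.  134.]
 [ 507.  134.  136.]
 [ 507.  131.  138.]
 [ 507.  130.  136.]
 [ 507.  127.  138.]
 [ 507.  126.  135.]
 [ 507.  124.  133.]
 [ 507.  122.  133.]
 [ 505.  134.  134.]
 [ 505.  132.  136.]
 [ 505.  129.  138.]
 [ 505.  128.  133.]
 [ 504.  126.  132.]
 [ 504.  125.  129.]
 [ 549. -104. 1077.]
 [ 549. -104. 1077.]]
```

View pics/crop1.png

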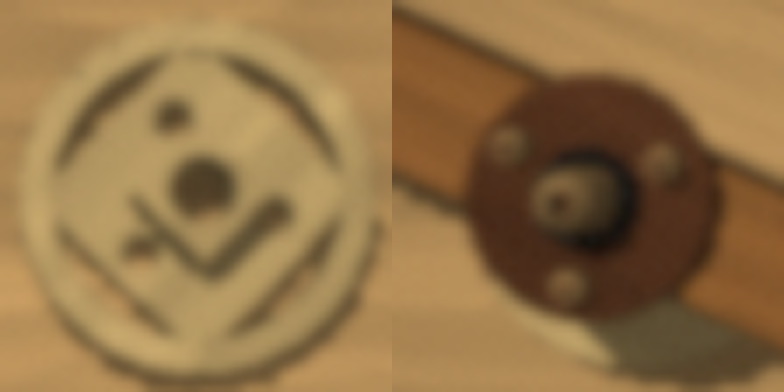

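```bash
cat > h.py <<'E'
import numpy as np
def w(D,u,v,z):
    r=D['R'].T@np.array([(u-D['cx'])/D['fx'],(v-D['cy'])/D['fy'],1.]); c=-D['R'].T@D['t']
    return (c+r*(z-c[2])/r[2])
E
python3 - <<'E'
from h import *
import pickle,cv2
D=pickle.load(open('d0.pkl','rb'))['top']
f=lambda x,y,u0,v0,z: w(D,u0+(x+.5)/7-.5,v0+(y+.5)/7-.5,z)[:2]*1000
H=np.array([f(x,y,255,166,.022) for x,y in[(173,115),(277,213),(140,245)]])
P=np.array([f(x-392,y,119,213,.118) for x,y in[(508,145),(662,163),(567,285)]])
for n,Q in(('holes',H),('pegs',P)):
    c=Q.mean(0); print(n,Q.round(1),c.round(1),np.degrees(np.arctan2(*(Q-c).T[::-1])).round(1),np.linalg.norm(Q-c,axis=1).round(1))
print('bore top',f(203,188,255,166,.052),'axle tip',f(559-392,204,119,213,.140))
print('rimcentre', f(200,200,255,166,.024),'hubface',f(594-392,197,119,213,.102))
W=np.load('wheel.npy'); m=(W[:,2]>.045)&(W[:,2]<.06); q=(W[m,:2]*1000).astype(np.float32); print('block',cv2.minAreaRect(q),q.mean(0))
m=(W[:,2]>.02)&(W[:,2]<.03);q=(W[m,:2]*1000).astype(np.float32);print('rim',cv2.minEnclosingCircle(q),q.min(0),q.max(0))
E
```

```text
holes [[ 650.6 -171.2]
 [ 616.4 -207. ]
 [ 605.4 -159.5]] [ 624.1 -179.3] [  16.8 -105.6  133.4] [27.7 28.8 27.2]
pegs [[529.4 151.8]
 [523.7 103.5]
 [485.8 132.7]] [513.  129.3] [ 53.8 -67.5 172.9] [27.9 28.  27.3]
bore top [ 622.96874478 -179.25412638] axle tip [511.86236676 130.04500893]
rimcentre [ 620.81664947 -180.24001291] hubface [512.51859203 128.43141453]
block ((622.81982421875, -179.39857482910156), (33.30573654174805, 33.59031677246094), 45.93037033081055) [ 622.6751  -179.50586]
rim ((622.420654296875, -179.93777465820312), 61.7203254699707) [ 563.056   -240.63611] [ 682.47296 -119.25913]
```

```bash
cat >> h.py <<'E'
from scipy.spatial.transform import Rotation as Ro
def go(x,y,z,yaw):
    from cell import observe
    s=observe(); R0=Ro.from_euler('xyz',s['tool_rot']); R1=Ro.from_euler('xyz',[np.pi,0,np.radians(yaw)])
    print('t',round(s['time'],2),'pos',s['tool_pos'].round(4),'yaw',np.degrees(s['tool_rot'][2]).round(2),'F',s['contact_force'].round(1))
    print('travel',R0.inv().apply(np.array([x,y,z])-s['tool_pos']).round(4).tolist(),'dr',np.degrees((R0.inv()*R1).as_rotvec()).round(2).tolist())
E
python3 -c "
from h import *
go(.6228,-.1795,.11,45.9)"
```

```text
t 0.1 pos [ 0.1374 -0.5064  0.2261] yaw 15.17 F [ 0.8 -0.3  0.3]
travel [0.554, -0.1883, 0.1165] dr [-0.07, -0.03, -30.73]
```

>>> arm_command --fingers '[-0.3, -0.3, -0.3, -0.3, -0.3, -0.3, -0.3, -0.3]' --travel '[[0.554, -0.188, 0.06], [0.554, -0.188, 0.06], [0.554, -0.188, 0.06], [0.554, -0.188, 0.06], [0.554, -0.188, 0.06], [0.554, -0.188, 0.06], [0.554, -0.188, 0.06], [0.554, -0.188, 0.06]]' --dr '[[0, 0, -30.7], [0, 0, -30.7], [0, 0, -30.7], [0, 0, -30.7], [0, 0, -30.7], [0, 0, -30.7], [0, 0, -30.7], [0, 0, -30.7]]'

```text
time: 0.77
tool_pos: [0.4139, -0.3201, 0.1923]
tool_rot: [-3.141, 0.0, 0.801]
contact_force: [0.7, -1.2, -0.3]
opening: 0.0597
grip_force: 0.0
```

```bash
python3 -c "
from h import *
go(.6228,-.1795,.11,45.9)"
```

```text
t 0.77 pos [ 0.4139 -0.3201  0.1923] yaw 45.87 F [ 0.7 -1.2 -0.3]
travel [0.2464, 0.0521, 0.0823] dr [-0.02, 0.0, -0.03]
```

>>> arm_command --fingers '[-0.3, -0.3, -0.3, -0.3, -0.3, -0.3, -0.3, -0.3]' --travel '[[0.246, 0.052, 0.08], [0.246, 0.052, 0.08], [0.246, 0.052, 0.08], [0.246, 0.052, 0.08], [0.246, 0.052, 0.08], [0.246, 0.052, 0.08], [0.246, 0.052, 0.08], [0.246, 0.052, 0.08]]' --dr '[[0, 0, 0], [0, 0, 0], [0, 0, 0], [0, 0, 0], [0, 0, 0], [0, 0, 0], [0, 0, 0], [0, 0, 0]]'

```text
time: 1.43
tool_pos: [0.6224, -0.1784, 0.1102]
tool_rot: [-3.138, 0.001, 0.805]
contact_force: [-1.5, 0.8, 0.0]
opening: 0.0595
grip_force: 0.0
```

```bash
python3 -c "
from h import *
go(.6228,-.1795,.06,45.9)"
```

```text
t 1.43 pos [ 0.6224 -0.1784  0.1102] yaw 46.1 F [-1.5  0.8  0. ]
travel [-0.0005, 0.0013, 0.0502] dr [-0.18, 0.04, 0.2]
```

>>> arm_command --fingers '[-0.3, -0.3, -0.3, -0.3, -0.3, -0.3, -0.3]' --travel '[[0, 0.001, 0.035], [0, 0.001, 0.06], [0, 0.001, 0.07], [0, 0.001, 0.078], [0, 0.001, 0.082], [0, 0.001, 0.083], [0, 0.001, 0.083]]' --dr '[[0, 0, 0], [0, 0, 0], [0, 0, 0], [0, 0, 0], [0, 0, 0], [0, 0, 0], [0, 0, 0]]'

```text
time: 2.02
tool_pos: [0.6224, -0.1827, 0.0309]
tool_rot: [3.14, -0.001, 0.8]
contact_force: [-0.4, -0.1, 0.3]
opening: 0.0595
grip_force: 0.0
```

```bash
python3 -c "
from h import *
go(.6228,-.1795,.027,45.9)
from cell import *;import cv2
c=read_camera('scene')['color']
cv2.imwrite('pics/s1.png',cv2.resize(c[140:290,150:310],None,fx=4,fy=4,interpolation=cv2.INTER_CUBIC)[:600])"
```

```text
t 2.02 pos [ 0.6224 -0.1827  0.0309] yaw 45.85 F [-0.4 -0.1  0.3]
travel [0.0026, -0.0019, 0.0039] dr [0.1, -0.03, -0.05]
```

View pics/s1.png

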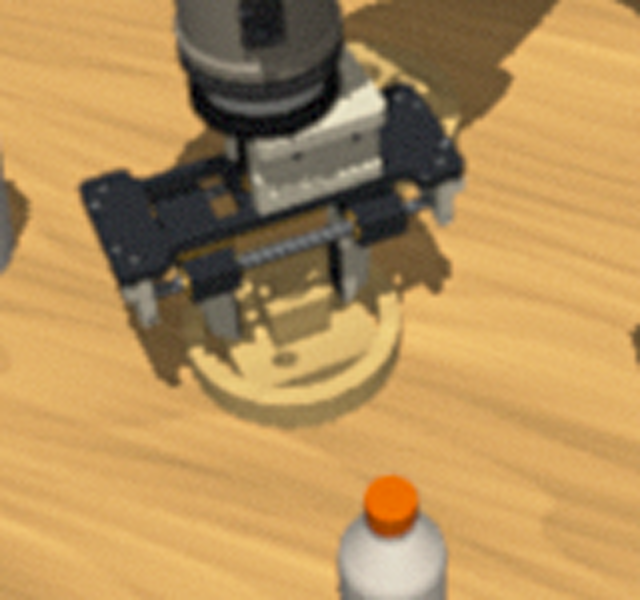

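The fingers straddle the block at (290,310), clear of the rim. I'll let the arm settle and then close the gripper.

>>> arm_command --fingers '[-0.3, -0.3, -0.3]' --travel '[[0, 0, 0], [0, 0, 0], [0, 0, 0]]' --dr '[[0, 0, 0], [0, 0, 0], [0, 0, 0]]'

```text
time: 2.32
tool_pos: [0.6223, -0.1821, 0.0304]
tool_rot: [3.14, -0.0, 0.801]
contact_force: [0.6, -0.4, -0.5]
opening: 0.0599
grip_force: 0.0
```

```bash
python3 -c "
from h import *
go(.6228,-.1795,.027,45.9)"
```

```text
t 2.32 pos [ 0.6223 -0.1821  0.0304] yaw 45.88 F [ 0.6 -0.4 -0.5]
travel [0.0023, -0.0014, 0.0034] dr [0.07, -0.02, -0.02]
```

>>> arm_command --fingers '[-0.3, -0.3, 0.4, 0.6, 0.6, 0.6, 0.6, 0.6]' --travel '[[0.0023, -0.0014, 0.003], [0.0023, -0.0014, 0.003], [0.0023, -0.0014, 0.003], [0.0023, -0.0014, 0.003], [0.0023, -0.0014, 0.003], [0.0023, -0.0014, 0.003], [0.0023, -0.0014, 0.003], [0.0023, -0.0014, 0.003]]' --dr '[[0, 0, 0], [0, 0, 0], [0, 0, 0], [0, 0, 0], [0, 0, 0], [0, 0, 0], [0, 0, 0], [0, 0, 0]]' --squeeze 30

```text
time: 2.98
tool_pos: [0.6225, -0.1795, 0.0267]
tool_rot: [3.142, 0.0, 0.8]
contact_force: [0.7, -0.9, 0.3]
opening: 0.034
grip_force: 30.0
```

```bash
python3 -c "
from h import *
go(.6228,-.1795,.2,45.9)"
```

```text
t 2.98 pos [ 0.6225 -0.1795  0.0267] yaw 45.87 F [ 0.7 -0.9  0.3]
travel [0.0002, 0.0002, -0.1733] dr [0.0, 0.0, -0.03]
```

>>> arm_command --fingers '[0.6, 0.6, 0.6, 0.6, 0.6, 0.6, 0.6, 0.6]' --travel '[[0, 0, -0.025], [0, 0, -0.06], [0, 0, -0.1], [0, 0, -0.14], [0.02, -0.03, -0.17], [0.035, -0.06, -0.173], [0.05, -0.09, -0.173], [0.065, -0.125, -0.173]]' --dr '[[0, 0, 0], [0, 0, 0], [0, 0, 0], [0, 0, -5], [0, 0, -10], [0, 0, -15], [0, 0, -20], [0, 0, -25]]'

```text
time: 3.65
tool_pos: [0.5779, -0.045, 0.2004]
tool_rot: [3.14, -0.0, 1.24]
contact_force: [-0.5, 0.7, -2.8]
opening: 0.0339
grip_force: 30.0
```

```bash
python3 -c "
from h import *
go(.513,.1293,.2,83.1)"
```

```text
t 3.65 pos [ 0.5779 -0.045   0.2004] yaw 71.06 F [-0.5  0.7 -2.8]
travel [0.1438, -0.1179, 0.0002] dr [0.11, 0.01, -12.04]
```

>>> arm_command --fingers '[0.6, 0.6, 0.6, 0.6, 0.6, 0.6, 0.6, 0.6]' --travel '[[0.03, -0.025, 0], [0.06, -0.05, 0], [0.09, -0.075, 0], [0.118, -0.098, 0], [0.134, -0.112, 0], [0.144, -0.118, 0], [0.144, -0.118, 0], [0.144, -0.118, 0]]' --dr '[[0, 0, -3], [0, 0, -6], [0, 0, -9], [0, 0, -12], [0, 0, -12], [0, 0, -12], [0, 0, -12], [0, 0, -12]]'

```text
time: 4.32
tool_pos: [0.5141, 0.1288, 0.1996]
tool_rot: [3.141, 0.001, 1.447]
contact_force: [1.0, -0.7, -2.5]
opening: 0.0337
grip_force: 30.0
```

>>> arm_command --fingers '[0.6, 0.6, 0.6]' --travel '[[0, 0, 0], [0, 0, 0], [0, 0, 0]]' --dr '[[0, 0, 0], [0, 0, 0], [0, 0, 0]]'

```text
time: 4.57
tool_pos: [0.5142, 0.1278, 0.1995]
tool_rot: [-3.141, 0.0, 1.445]
contact_force: [0.8, -0.1, -1.4]
opening: 0.0335
grip_force: 30.0
```

```bash
python3 -c "
from h import *
go(.513,.1293,.17,83.1)
from cell import *;import cv2,pickle
D=read_camera('scene');pickle.dump(D,open('s2.pkl','wb'));c=D['color']
cv2.imwrite('pics/s2.png',cv2.resize(c[80:230,310:470],None,fx=4,fy=4,interpolation=cv2.INTER_CUBIC))"
```

```text
t 4.57 pos [0.5142 0.1278 0.1995] yaw 82.77 F [ 0.8 -0.1 -1.4]
travel [0.0013, -0.0014, 0.0295] dr [-0.01, 0.02, -0.33]
```

View pics/s2.png

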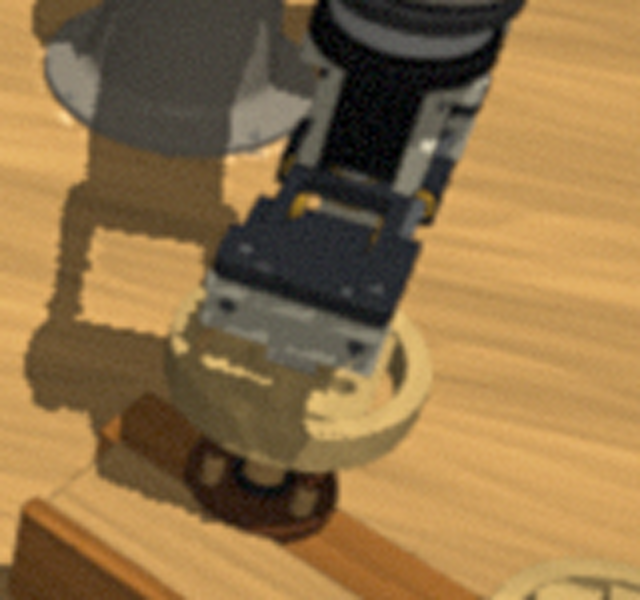

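The wheel is held level just above the hub, which is at (265,485). I'll start down over the axle tip in small steps.

>>> arm_command --fingers '[0.6, 0.6, 0.6, 0.6, 0.6, 0.6]' --travel '[[0.0013, -0.0014, 0.015], [0.0013, -0.0014, 0.028], [0.0013, -0.0014, 0.031], [0.0013, -0.0014, 0.033], [0.0013, -0.0014, 0.035], [0.0013, -0.0014, 0.036]]' --dr '[[0, 0, 0], [0, 0, 0], [0, 0, 0], [0, 0, 0], [0, 0, 0], [0, 0, 0]]'

```text
time: 5.12
tool_pos: [0.5129, 0.1303, 0.164]
tool_rot: [3.141, -0.0, 1.446]
contact_force: [0.5, -0.6, -2.4]
opening: 0.0336
grip_force: 30.0
```

```bash
python3 -c "
from h import *
go(.513,.1293,.155,83.1)"
```

```text
t 5.12 pos [0.5129 0.1303 0.164 ] yaw 82.85 F [ 0.5 -0.6 -2.4]
travel [-0.001, 0.0002, 0.009] dr [0.05, -0.0, -0.25]
```

>>> arm_command --fingers '[0.6, 0.6, 0.6, 0.6, 0.6]' --travel '[[-0.0007, 0, 0.002], [-0.0007, 0, 0.004], [-0.0007, 0, 0.006], [-0.0007, 0, 0.008], [-0.0007, 0, 0.008]]' --dr '[[0, 0, 0], [0, 0, 0], [0, 0, 0], [0, 0, 0], [0, 0, 0]]'

```text
time: 5.53
tool_pos: [0.5122, 0.1298, 0.1553]
tool_rot: [-3.141, 0.0, 1.446]
contact_force: [0.6, 0.3, -2.0]
opening: 0.0339
grip_force: 30.0
```

```bash
python3 -c "
from h import *
go(.513,.1293,.145,83.1)
from cell import *;print(observe()['torque'].round(2))"
```

```text
t 5.53 pos [0.5122 0.1298 0.1553] yaw 82.87 F [ 0.6  0.3 -2. ]
travel [-0.0004, 0.0008, 0.0103] dr [-0.04, 0.01, -0.23]
[-0.03 -0.12  0.02]
```

>>> arm_command --fingers '[0.6, 0.6, 0.6, 0.6, 0.6, 0.6]' --travel '[[0, 0.0005, 0.003], [0, 0.0005, 0.006], [0, 0.0005, 0.008], [0, 0.0005, 0.01], [0, 0.0005, 0.012], [0, 0.0005, 0.012]]' --dr '[[0, 0, -0.3], [0, 0, -0.3], [0, 0, -0.3], [0, 0, -0.3], [0, 0, -0.3], [0, 0, -0.3]]'

```text
time: 6.03
tool_pos: [0.5127, 0.1297, 0.1432]
tool_rot: [-3.141, 0.0, 1.452]
contact_force: [-0.6, 0.4, -2.0]
opening: 0.034
grip_force: 30.0
```

```bash
python3 -c "
from h import *
go(.513,.1293,.137,83.1)
from cell import *;print(observe()['torque'].round(2))"
```

```text
t 6.03 pos [0.5127 0.1297 0.1432] yaw 83.17 F [-0.6  0.4 -2. ]
travel [-0.0004, 0.0004, 0.0062] dr [-0.05, 0.02, 0.07]
[-0.08 -0.12 -0.02]
```

>>> arm_command --fingers '[0.6, 0.6, 0.6, 0.6]' --travel '[[0, 0, 0.001], [0, 0, 0.002], [0, 0, 0.003], [0, 0, 0.003]]' --dr '[[0, 0, 0], [0, 0, 0], [0, 0, 0], [0, 0, 0]]'

```text
time: 6.37
tool_pos: [0.5129, 0.1297, 0.1405]
tool_rot: [-3.141, 0.0, 1.452]
contact_force: [0.2, 0.3, -2.0]
opening: 0.0339
grip_force: 30.0
```

>>> arm_command --fingers '[0.6, 0.6, 0.6, 0.6]' --travel '[[0, 0, 0.001], [0, 0, 0.002], [0, 0, 0.003], [0, 0, 0.003]]' --dr '[[0, 0, 0], [0, 0, 0], [0, 0, 0], [0, 0, 0]]'

```text
time: 6.7
tool_pos: [0.5128, 0.1297, 0.1374]
tool_rot: [-3.141, 0.0, 1.452]
contact_force: [0.1, -0.3, -2.2]
opening: 0.0338
grip_force: 30.0
```

```bash
python3 -c "
from h import *
go(.513,.1293,.135,83.1)
from cell import *;print(observe()['torque'].round(2))"
```

```text
t 6.7 pos [0.5128 0.1297 0.1374] yaw 83.17 F [ 0.1 -0.3 -2.2]
travel [-0.0004, 0.0002, 0.0024] dr [-0.02, 0.01, 0.07]
[-0.03 -0.09 -0.  ]
```

The underside is at about 110 mm, so the pegs are in their holes with no force. Next come the spacer ring and then the face.

>>> arm_command --fingers '[0.6, 0.6, 0.6, 0.6]' --travel '[[0, 0, 0.001], [0, 0, 0.002], [0, 0, 0.003], [0, 0, 0.003]]' --dr '[[0, 0, 0], [0, 0, 0], [0, 0, 0], [0, 0, 0]]'

```text
time: 7.03
tool_pos: [0.5129, 0.1297, 0.1346]
tool_rot: [-3.142, 0.0, 1.452]
contact_force: [-0.7, 0.3, -2.3]
opening: 0.034
grip_force: 30.0
```

>>> arm_command --fingers '[0.6, 0.6, 0.6]' --travel '[[0, 0, 0.0005], [0, 0, 0.001], [0, 0, 0.001]]' --dr '[[0, 0, 0], [0, 0, 0], [0, 0, 0]]'

```text
time: 7.28
tool_pos: [0.513, 0.1297, 0.134]
tool_rot: [3.141, 0.0, 1.452]
contact_force: [-1.1, -0.2, 3.4]
opening: 0.0338
grip_force: 30.0
```

>>> arm_command --fingers '[0.6, 0.6, 0.6, 0.6]' --travel '[[0, 0, 0.0002], [0, 0, 0.0004], [0, 0, 0.0006], [0, 0, 0.0006]]' --dr '[[0, 0, 0], [0, 0, 0], [0, 0, 0], [0, 0, 0]]'

```text
time: 7.62
tool_pos: [0.513, 0.1297, 0.1331]
tool_rot: [3.141, 0.0, 1.452]
contact_force: [-1.0, 0.1, 2.2]
opening: 0.0337
grip_force: 30.0
```

>>> arm_command --fingers '[0.6, 0.6, 0.6, 0.6, 0.6]' --travel '[[0, 0, 0.0003], [0, 0, 0.0006], [0, 0, 0.0009], [0, 0, 0.0012], [0, 0, 0.0012]]' --dr '[[0, 0, 0], [0, 0, 0], [0, 0, 0], [0, 0, 0], [0, 0, 0]]'

```text
time: 8.03
tool_pos: [0.513, 0.1297, 0.1318]
tool_rot: [3.142, 0.0, 1.452]
contact_force: [-0.5, 0.4, 1.6]
opening: 0.0339
grip_force: 30.0
```

>>> arm_command --fingers '[0.6, 0.6, 0.6, 0.6, 0.6, 0.6, 0.6]' --travel '[[0, 0, 0.0003], [0, 0, 0.0006], [0, 0, 0.0009], [0, 0, 0.0012], [0, 0, 0.0015], [0, 0, 0.002], [0, 0, 0.002]]' --dr '[[0, 0, 0], [0, 0, 0], [0, 0, 0], [0, 0, 0], [0, 0, 0], [0, 0, 0], [0, 0, 0]]'

```text
time: 8.62
tool_pos: [0.513, 0.1297, 0.1298]
tool_rot: [3.142, 0.0, 1.452]
contact_force: [-0.4, 0.5, 2.8]
opening: 0.0339
grip_force: 30.0
```

>>> arm_command --fingers '[0.6, 0.6, 0.6, 0.6]' --travel '[[0, 0, 0.0003], [0, 0, 0.0006], [0, 0, 0.0009], [0, 0, 0.0009]]' --dr '[[0, 0, 0], [0, 0, 0], [0, 0, 0], [0, 0, 0]]'

```text
time: 8.95
tool_pos: [0.513, 0.1297, 0.1289]
tool_rot: [3.142, 0.0, 1.452]
contact_force: [-0.9, 0.3, 1.4]
opening: 0.0339
grip_force: 30.0
```

>>> arm_command --fingers '[0.6, 0.6, 0.6]' --travel '[[0, 0, 0.0003], [0, 0, 0.0005], [0, 0, 0.0005]]' --dr '[[0, 0, 0], [0, 0, 0], [0, 0, 0]]'

```text
time: 9.2
tool_pos: [0.513, 0.1297, 0.1286]
tool_rot: [3.141, 0.0, 1.452]
contact_force: [-1.0, -0.1, 5.1]
opening: 0.0339
grip_force: 30.0
```

>>> arm_command --fingers '[0.6, 0.6, 0.6]' --travel '[[0, 0, 0.0002], [0, 0, 0.0004], [0, 0, 0.0004]]' --dr '[[0, 0, 0], [0, 0, 0], [0, 0, 0]]'

```text
time: 9.45
tool_pos: [0.513, 0.1297, 0.1286]
tool_rot: [3.141, 0.0, 1.452]
contact_force: [-2.6, -0.2, 7.9]
opening: 0.0335
grip_force: 30.0
```

>>> arm_command --fingers '[0.6, 0.6, 0.6]' --travel '[[0, 0, 0.0003], [0, 0, 0.0005], [0, 0, 0.0005]]' --dr '[[0, 0, 0], [0, 0, 0], [0, 0, 0]]'

```text
time: 9.7
tool_pos: [0.513, 0.1297, 0.1286]
tool_rot: [3.141, -0.0, 1.452]
contact_force: [-4.1, -0.8, 11.4]
opening: 0.0336
grip_force: 30.0
```

>>> arm_command --fingers '[0.6, 0.5, 0.3, 0.0, -0.2, -0.2, -0.2]' --travel '[[0, 0, -0.001], [0, 0, -0.001], [0, 0, -0.001], [0, 0, -0.001], [0, 0, -0.001], [0, 0, -0.001], [0, 0, -0.001]]' --dr '[[0, 0, 0], [0, 0, 0], [0, 0, 0], [0, 0, 0], [0, 0, 0], [0, 0, 0], [0, 0, 0]]'

```text
time: 10.28
tool_pos: [0.5129, 0.1297, 0.1282]
tool_rot: [-3.141, 0.0, 1.452]
contact_force: [-1.1, 0.5, 0.3]
opening: 0.0534
grip_force: 0.0
```

>>> arm_command --fingers '[-0.2, -0.2, -0.2, -0.2, -0.2, -0.2, -0.2, -0.2]' --travel '[[0, 0, -0.005], [0, 0, -0.015], [0, 0, -0.04], [0, 0, -0.08], [0, 0.04, -0.12], [0, 0.08, -0.14], [0, 0.12, -0.14], [0, 0.16, -0.14]]' --dr '[[0, 0, 0], [0, 0, 0], [0, 0, 0], [0, 0, 0], [0, 0, 0], [0, 0, 0], [0, 0, 0], [0, 0, 0]]'

```text
time: 10.95
tool_pos: [0.6618, 0.1122, 0.2731]
tool_rot: [3.134, -0.001, 1.452]
contact_force: [1.5, 0.5, 0.1]
opening: 0.0551
grip_force: 0.0
```

>>> arm_command --fingers '[-0.2, -0.2, -0.2, -0.2, -0.2, -0.2]' --travel '[[-0.03, 0.01, 0], [-0.06, 0.01, 0], [-0.1, 0.01, 0], [-0.14, 0.01, 0], [-0.18, 0.01, 0], [-0.2, 0.01, 0]]' --dr '[[0, 0, 0], [0, 0, 0], [0, 0, 0], [0, 0, 0], [0, 0, 0], [0, 0, 0]]'

```text
time: 11.45
tool_pos: [0.6451, -0.0922, 0.2691]
tool_rot: [3.141, 0.002, 1.448]
contact_force: [0.1, -0.2, -1.0]
opening: 0.0553
grip_force: 0.0
```

```bash
python3 - <<'E'
from h import *
from cell import *
import cv2
D=read_camera('top'); S=read_camera('scene')
im=np.hstack([cv2.resize(D['color'][190:290,97:197],(400,400),interpolation=2),cv2.resize(S['color'][140:240,330:430],(400,400),interpolation=2)])
cv2.imwrite('pics/end.png',im)
vv,uu=np.mgrid[205:278,110:185]; Z=D['z_map'][vv,uu]
P=np.stack([(uu-D['cx'])/D['fx']*Z,(vv-D['cy'])/D['fy']*Z,Z],-1).reshape(-1,3); W=(P-D['t'])@D['R']
r=np.hypot(W[:,0]-.513,W[:,1]-.1295)
m=(r>.052)&(r<.06)&(W[:,2]>.115)&(W[:,2]<.15); A=np.c_[W[m,:2]-[.513,.1295],np.ones(m.sum())]; print('rim top plane',np.linalg.lstsq(A,W[m,2],rcond=None)[0])
m=(W[:,2]>.145)&(W[:,2]<.165)&(r<.03); print('block',W[m].mean(0),np.median(W[m,2]))
m=(W[:,2]>.115)&(W[:,2]<.14)&(r<.067);print(cv2.minEnclosingCircle((W[m,:2]*1000).astype(np.float32)))
E
```

```text
rim top plane [ 0.00206823 -0.00270785  0.12635604]
block [0.51395727 0.12935863 0.15410415] 0.1544712458068877
((513.7455444335938, 130.12705993652344), 61.8687629699707)
```

View pics/end.png

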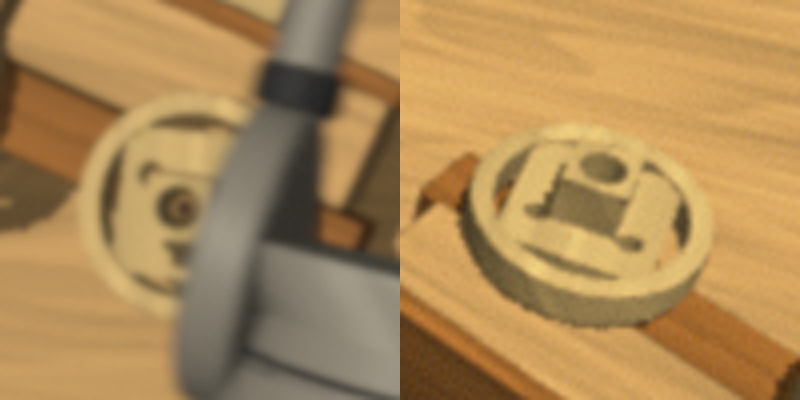

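The wheel sits level on the hub, with the axle tip visible in the bore at (180,205). Its rim top is at 126.4 mm (126 mm expected at home) and its block top at about 154 mm, and the gripper is clear.

```bash
python3 -c "
from cell import *
print(hand_in())"
```

```text
the job is handed in; nothing more can be done
None
```

The three-hole wheel is pressed home on the bare hub and let go, level and about 1 mm from the axle by the camera, at about 11.5 s; the largest wrist force I read was about 12 N, and the job is handed in, though no verdict came back.

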